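Seat the keyed drive shaft in a stripped printer drive and hold it home

TASK

Pull the parts drawer right out to its stop, take the keyed shaft (not the plain round-headed spindle) and lift it out. Push it tip first into the pulley hub of the stripped printer drive, turning it until its key slips into the keyway, and keep pushing against the ejector spring until its collar sits fully down on the hub. Finish while still gripping the shaft and pressing it fully home: do not let go; leave the spindle standing in the drawer and the other things on the desk where they are.

Things in the scene. Friction and masses are not known exactly. Their poses are not given: they have to be found in the camera images.
- cabinet: Low grey parts cabinet fixed to the desk, 200 deep x 250 wide x 105 mm high, with one drawer. Origin at the centre of its underside; its -x axis points out of the front (towards the robot), z up.
- drawer (a joint): Its drawer: 0 is shut (as it starts), 0.15 m is out to its stop. Slides along the cabinet's -x axis and stays where it is left (friction about 1.5 N). Side walls 33 mm high; front panel 98 mm high, 12 mm thick, standing in front of the cabinet's front edge.
- drawer_handle (a point): Middle of the straight steel bar handle on the drawer front, on the bar's own axis, 75 mm above the desk: bar 10 mm thick, 90 mm long along the cabinet's y axis, with 40 mm free between bar and drawer front; it can be pinched from above, one finger on either side. Moves with the drawer; axes as the cabinet.
- drawer_block (a point): Centre of the top of a black block in the drawer, 29 mm above the desk, 60 mm behind the drawer's front panel. It has two round holes, 22 mm wide and 12 mm deep, at y = +45 and -45 mm of this point (axes as the cabinet): one holds the shaft, the other the spindle. Moves with the drawer.
- shaft: Keyed steel shaft, about 0.15 kg, 66 mm high, upright in a hole, tip down. Origin at the centre of its tip, z up. Round part 20 mm wide up to 32 mm; lowest 5 mm tapered to 13 mm. Key on its +x side: 6 mm wide, out to 15 mm from the axis, 14 to 32 mm above the tip. Collar 36 mm wide, 32 to 38 mm, with a tab above the key out to 25 mm. Its x axis starts within 0.6 rad of world +x.
- shaft_tang (a point): Centre of the flat upright tang on top of the shaft, 52 mm above its tip, axes as the shaft: the place to grip. The tang is 24 mm along x, 14 mm along y (across the flats), from 38 to 66 mm above the tip.
- spindle: Plain steel spindle 54 mm high with a round 26 mm head, no key and no flat tang, standing in the other hole; not needed. Origin at the centre of its foot, z up.
- drive: Stripped printer drive: aluminium chassis 200 x 120 x 24 mm fixed to the desk, an upright toothed pulley 76 mm wide, and a motor can (42 mm wide, top 56 mm above the desk, stub to 70 mm) 105 mm along +x. Origin on the desk on the pulley's axis, z up. The pulley is stiff (0.6 N m): it stays put when the key merely rubs on its hub. It is left turned up to 0.5 rad either way.
- hub_mouth (a point): Centre of the mouth of the pulley's hub, 75 mm above the desk; axes as the drive, not turned with the pulley. Hub 46 mm wide, bore 22 mm, keyway 8 mm wide, out to 16.5 mm, seen from above, pointing along the drive's +x to within 0.5 rad. Key not lined up: the shaft stops 14 mm deep, key on the hub's face. Lined up: it meets the ejector 22 mm deep and is home at 32 mm, collar on hub.
- ejector (a joint): Sprung round pad inside the bore, pressed down by the shaft's tip. 0 is up (22 mm below the mouth), 0.010 m when the shaft is fully home, 0.012 m at its stop. It pushes up with 3 N at 0 and 8 N at 0.010 m, enough to lift a loose shaft off its seat.
- usb_hub: White round plastic USB hub, 80 mm wide, 24 mm high, lying on the desk; a bystander. Origin at the centre of its underside.
- adapter: Black power adapter, 100 x 50 x 32 mm, lying on the desk; a bystander. Origin at the centre of its underside.
- screwdriver: Screwdriver lying on the desk; a bystander.

How it is judged (in metres and radians):
On the way, in this order (a step that is already met when the one before it is completed fails the run):
1. the drawer is pulled out to its stop (at least 120 of 150 mm) (value of joint drawer above 0.12 m), for 0.1 s.
2. the keyed shaft is gripped and lifted clear of the drawer (tip more than 80 mm above the desk) (height (world z) of shaft above 0.08 m and contact force between the fingers and shaft above 1 N), for 0.1 s.
At the end, for the whole second after the job is handed in: Shaft keyed in the hub: tip at least 30.5 mm below the mouth (collar within 1.5 mm of the hub), within 3 mm of the axis, upright within 0.07 rad; ejector pressed over 8 mm; fingers still gripping the shaft (over 2 N), shaft pressed into the drive (over 4 N) (z of shaft in the frame of hub_mouth below -0.0305 m and horizontal distance between shaft and hub_mouth below 0.003 m and angle between the z axis of shaft and the z axis of drive, either way round below 0.07 rad and value of joint ejector above 0.008 m and contact force between shaft and drive above 4 N and contact force between the fingers and shaft above 2 N); the arm keeps its last pose, push and grip.
It fails at once if the spindle is lifted out of its hole or tipped over (height (world z) of spindle above 0.035 m or angle between spindle's own z axis and vertical above 0.5 rad).
It fails at once if a bystander on the desk is moved more than 30 mm (distance of any of usb_hub, adapter, screwdriver from where it was at the start of the episode above 0.03 m).
It also fails if it takes over 67 s, if anything falls off the work surface, if the arm or the gripper's body presses on something with over 40 N, if the wrist force passes 120 N, or if a joint passes its speed limit or range.

ROBOT

A 6-joint arm with a two-finger parallel gripper is mounted at the origin on the work surface. World frame = base frame: x ahead of the robot, y to its left, z up, the work surface at z = 0. Lengths are in mm, angles in rad, forces in N, time in s.
With the tool pointing down it reaches from about 375 to 900 mm from the base axis. Payload 3.1 kg.
Tool frame: the origin (TCP) lies on the mounting face of the last link; the fingertips stand manip.tips_ahead ahead of it and the grasp point (between the pads) lies 164 mm ahead of it (manip.tips_ahead is the distance from the TCP to the fingertips, in mm); z points along the fingers, y is the line along which they close (so a half turn about z gives the same grasp; the last joint's range is limited). The gripper opens to 87 mm and grips with 3 to 60 N. Pads are 19 mm wide; open, the fingers measure 117 mm over their backs; the gripper's body (75 mm by 190 mm) begins 51 mm behind the grasp point.
Start: joints at [-1.474, 0.527, 1.433, -0, 1.181, -0.178], TCP at [169.621, -601.521, 404.748] pointing down, gripper open.
Joint ranges: [-3.08, 3.08], [-0.75, 2.2], [0.22, 2.44], [-1.43, 4.57], [0, 2.65], [-2.85, 2.85]. Speed limits (rad/s): [2.79, 2.79, 3.14, 3.14, 3.14, 3.14].

INTERFACE

Orientations are given as a rotation vector (axis times angle).
In Python, from workcell import manip, camrig gives the robot as it stands (manip), with the cameras (camrig).
- The arm moves only by the shell command python3 steer.py 'ROWS' [FORCE]. ROWS is a JSON list of rows, 1 to 5 of them, each an object with the fields finger_gap (the finger opening in mm), d (a list: dx, dy, dz in shares of the most that a row can go, 1 being 62.5 mm), spin (a turn about the tool's z in shares of 4 rad (1.0 is 4 rad)); a field left out counts as zero (the opening has to be given); each row shifts and turns the commanded pose from where the row before left it, along the tool's axes as they then stand; what a row does not reach is not made up. A row lasts 1/8 s, in which the tool goes at most 62.5 mm and 0.188 rad, less where a joint would pass 70% of its speed; a pose out of reach is approached as far as the arm can. The fingers move at their own pace and stop on an object; FORCE is the grip in N (left out, the last holds). Time passes only in rows, so rows that do not move let the fingers close. It prints the time, the measured TCP pose, the force, the opening and the grip force at its end. Input that does not fit is refused with a message, and nothing moves.
- manip.get_obs(): the state, without advancing time (a new reading comes with each control period).
- camrig.get_image(name): name is "scene" or "top" or "wrist"; returns a dict with "frame" (480x640x3 uint8, red, green, blue), "camera_matrix" (3x3 intrinsics, pixels), "distortion" ([k1, k2, p1, p2, k3] as OpenCV has them; the pictures are not rectified), "camera_from_world" (4x4, takes a point from world to camera coordinates). Camera axes: x right, y up, looking along -z (the intrinsics and any distortion apply to the point x, -y, -z); pixel columns grow to the right and rows downward; lengths in mm; the calibration is good to about 2 mm. A picture is of the moment at which its call begins. There is no depth.
- manip.close_job(): hands the job in; it is judged then, once.
The state is a dict: "time": time; "qpos": joint angles; "qd": joint speeds; "joint_efforts": joint torques, N m; "tcp_pos": TCP position; "tcp_rot": TCP orientation; "force": force on the tool from outside, world axes, zero at the start; "moment": the same for the moment, N m; "opening": finger opening in mm; "grip_force": force on a finger pad.
Only numpy, scipy, OpenCV 4.12 (cv2) and the standard library are available. Lean on these libraries where they do the work, as an engineer would, in place of code of your own. Each camera call takes 0.05 s, during which the arm holds its last target. There are 200 camera calls.

## Working session

There is one attempt and no reset: what is moved stays moved. The work goes in short steps, Python scripts to look and compute and a shell command to move; the robot and the scene stay as the last step left them, time stands still between calls to the robot, and variables do not carry over. Pictures are saved under pics/ and viewed, at most 10 in all, crops included, and the job is handed in when it is done.

```bash
ls; mkdir -p pics; cat > h.py <<'E'
import numpy as np, cv2
from scipy.spatial.transform import Rotation as R
from workcell import manip, camrig
def grab(n,save=None):
    d=camrig.get_image(n)
    if save: cv2.imwrite('pics/'+save,d['frame'][:,:,::-1])
    return d
def cast(d,px,z):
    K=np.array(d['camera_matrix']);D=np.array(d['distortion'])
    p=cv2.undistortPoints(np.array(px,float).reshape(-1,1,2),K,D).reshape(-1,2)
    T=np.array(d['camera_from_world']);Rm=T[:3,:3];c=-Rm.T@T[:3,3]
    v=np.c_[p[:,0],-p[:,1],-np.ones(len(p))]@Rm
    return c+v*((z-c[2])/v[:,2])[:,None]
def proj(d,P):
    T=np.array(d['camera_from_world']);q=np.atleast_2d(P)@T[:3,:3].T+T[:3,3]
    return cv2.projectPoints(q*[1,-1,-1],np.zeros(3),np.zeros(3),np.array(d['camera_matrix']),np.array(d['distortion']))[0].reshape(-1,2)
def st():
    o=manip.get_obs();r=R.from_rotvec(o['tcp_rot']);return o,np.array(o['tcp_pos']),r
E
python3 - <<'E'
from h import *
for n in['scene','top','wrist']:
    d=grab(n,n+'0.png');T=np.array(d['camera_from_world']);print(n,-T[:3,:3].T@T[:3,3],T[:3,:3].round(2).tolist(),d['camera_matrix'],d['distortion'])
o,p,r=st();print(o,manip.tips_ahead,r.as_matrix().round(3))
E
```

```text
pics
steer.py
workcell.py
scene [1504.69587553 -368.53573069 1030.50335886] [[0.3, 0.96, -0.01], [-0.67, 0.21, 0.71], [0.68, -0.2, 0.7]] [[588.93394073   0.         325.16473027]
 [  0.         588.93394073 236.245753  ]
 [  0.           0.           1.        ]] [-0.1097347  0.         0.         0.         0.       ]
top [ 423.35543991  -72.10095143 1064.66870984] [[0.0, -1.0, 0.0], [0.99, 0.0, 0.16], [-0.16, -0.0, 0.99]] [[490.54584322   0.         317.6185525 ]
 [  0.         490.54584322 239.36832002]
 [  0.           0.           1.        ]] [-0.01611247  0.          0.          0.          0.        ]
wrist [ 244.04618147 -581.53895032  384.10763923] [[0.27, -0.96, -0.0], [0.92, 0.26, -0.28], [0.27, 0.07, 0.96]] [[340.01894569   0.         318.8131455 ]
 [  0.         340.01894569 239.56875274]
 [  0.           0.           1.        ]] [-0.06546201  0.          0.          0.          0.        ]
{'time': 0.15, 'qpos': array([-1.47445532e+00,  5.28309648e-01,  1.43360110e+00,  8.81676000e-06,
        1.18138357e+00, -1.78457926e-01]), 'qd': array([-0.00039716, -0.00138212, -0.00395566,  0.00119459, -0.00090033,
       -0.00046036]), 'joint_efforts': array([ 1.14302977e-03, -4.40430200e+01, -1.76841348e+01,  6.34526485e-02,
        5.52716211e-02, -9.87429939e-05]), 'tcp_pos': array([ 169.62604989, -601.28106653,  403.96330877]), 'tcp_rot': array([-3.11030166e+00, -4.30058217e-01, -1.22448205e-04]), 'force': array([-0.38971427,  0.05322984, -0.13272474]), 'moment': array([-0.04545366, -0.01588233, -0.01173864]), 'grip_force': 0.0, 'opening': 87.27942816473818} 182.2 [[ 0.962  0.271 -0.   ]
 [ 0.271 -0.962  0.002]
 [ 0.    -0.002 -1.   ]]
```

View pics/top0.png

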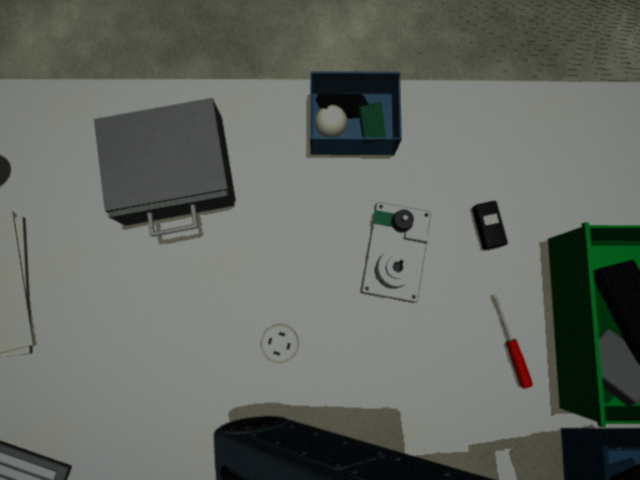

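View pics/scene0.png

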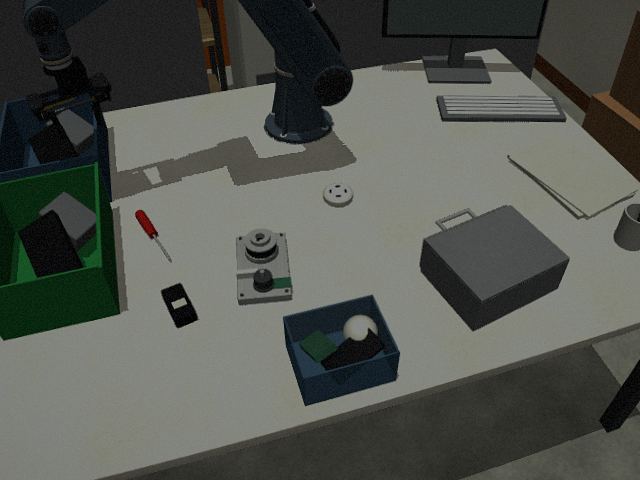

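The top view shows the cabinet (95–235, 100–220) with its bar handle near (176, 231), the hub near (398, 267), and the USB hub at (280, 343). I'll zoom in on the handle and the drive.

```bash
python3 - <<'E'
import cv2,numpy as np
im=cv2.imread('pics/top0.png')
a=cv2.resize(im[185:255,120:220],None,fx=4,fy=4,interpolation=cv2.INTER_CUBIC)
b=cv2.resize(im[230:300,355:435],None,fx=4,fy=4,interpolation=cv2.INTER_CUBIC)
cv2.imwrite('pics/z0.png',np.hstack([a,b]))
E
python3 - <<'E'
from h import *
d=grab('top')
c=cast(d,[[95,119],[213,99],[228,191],[106,212]],105);print(c.round(0))
print(np.linalg.norm(np.diff(c[[0,1,2,3,0]],axis=0),axis=1))
print(cast(d,[[152,235],[200,229]],75).round(1), cast(d,[[398,267]],75))
E
```

```text
[[829. 391. 105.]
 [874. 147. 105.]
 [677. 109. 105.]
 [632. 353. 105.]]
[247.40196653 200.82377143 247.64012848 200.55102815]
[[591.1 267.8  75. ]
 [603.9 169.8  75. ]] [[ 527.34315049 -234.84787144   75.        ]]
```

View pics/z0.png

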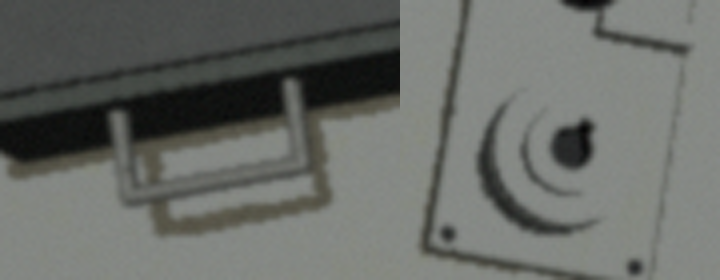

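The zoom gives bar ends at about (152.5, 233.7) and (195.7, 225.7). The bore is at (398, 267), and its keyway notch points up and to the right, at a world yaw of about -0.6. Next I move to a hover over the handle.

Careful with the scale: shifts go in shares of 62.5 mm and turns go in shares of 4 rad. That gives: 45 mm is 0.72, -44 mm is -0.704.

```bash
cat >> h.py <<'E'
def go(x,y,z,yaw):
    "remaining move in current tool axes; z = height of the grasp point; yaw of tool x"
    o,p,r=st();m=r.as_matrix();psi=np.arctan2(m[1,0],m[0,0])
    w=lambda a:(a+np.pi)%(2*np.pi)-np.pi
    print('tool d',(m.T@(np.array([x,y,z+164])-p)).round(1),'turn',round(-w(yaw-psi),3),'or',round(-w(yaw+np.pi-psi),3),'psi',round(psi,3),'grasp',(p+164*m[:,2]).round(1),'q6',o['qpos'][5].round(2),'t',round(o['time'],2),'F',o['force'].round(1),'op',round(o['opening'],1))
E
python3 steer.py '[{"finger_gap":87,"d":[0.72,-0.56,0]},{"finger_gap":87,"d":[0.72,-0.56,0]},{"finger_gap":87,"d":[0.64,-0.704,0]},{"finger_gap":87,"d":[0.64,-0.704,0]},{"finger_gap":87,"d":[0.64,-0.704,0]}]'
python3 steer.py '[{"finger_gap":87,"d":[0.64,-0.704,0]},{"finger_gap":87,"d":[0.64,-0.704,0]},{"finger_gap":87,"d":[0.64,-0.704,0]},{"finger_gap":87,"d":[0.64,-0.704,0]},{"finger_gap":87,"d":[0.64,-0.704,0]}]'
python3 steer.py '[{"finger_gap":87,"d":[0.64,-0.72,0]},{"finger_gap":87,"d":[0.64,-0.72,0]},{"finger_gap":87,"d":[0.64,-0.72,0]},{"finger_gap":87,"d":[0.576,-0.72,0]},{"finger_gap":87,"d":[0.576,-0.72,0]}]'
python3 steer.py '[{"finger_gap":87,"spin":-0.0463},{"finger_gap":87,"spin":-0.0463},{"finger_gap":87,"spin":-0.0463},{"finger_gap":87,"spin":-0.0463},{"finger_gap":87,"spin":-0.0463}]'
python3 steer.py '[{"finger_gap":87,"spin":-0.0463},{"finger_gap":87,"spin":-0.0463},{"finger_gap":87,"spin":-0.046},{"finger_gap":87}]'
python3 - <<'E'
from h import *
d=grab('wrist','w1.png');go(598.5,221,75,1.753)
print(proj(d,[598.5,221,75]))
dt=grab('top');print(cast(dt,[[152.5,233.7],[195.7,225.7]],75).round(1))
E
```

```text
time: 0.82
tcp_pos: [317.5, -348.4, 404.8]
tcp_rot: [3.112, 0.429, 0.001]
force: [1.4, 0.6, 0.8]
opening: 87.3
grip_force: 0.0
time: 1.45
tcp_pos: [450.4, -82.3, 404.9]
tcp_rot: [3.112, 0.43, 0.001]
force: [0.1, -1.2, 0.0]
opening: 87.3
grip_force: 0.0
time: 2.08
tcp_pos: [574.0, 186.5, 404.6]
tcp_rot: [3.112, 0.431, -0.0]
force: [0.3, -0.8, 0.8]
opening: 86.7
grip_force: 0.0
time: 2.7
tcp_pos: [573.4, 184.6, 404.5]
tcp_rot: [-2.587, -1.782, 0.001]
force: [-0.6, 0.2, -0.5]
opening: 87.0
grip_force: 0.0
time: 3.2
tcp_pos: [573.4, 184.6, 404.5]
tcp_rot: [-2.012, -2.413, 0.001]
force: [0.5, 0.5, 1.3]
opening: 86.8
grip_force: 0.0
tool d [ 31.4  31.3 165.6] turn -0.002 or 3.139 psi 1.751 grasp [573.3 184.5 240.6] q6 -0.05 t 3.25 F [-0.3 -0.2 -0.2] op 87.1
[[352.181803   191.36556405]]
[[593.8 267.   75. ]
 [610.8 178.9  75. ]]
```

View pics/w1.png

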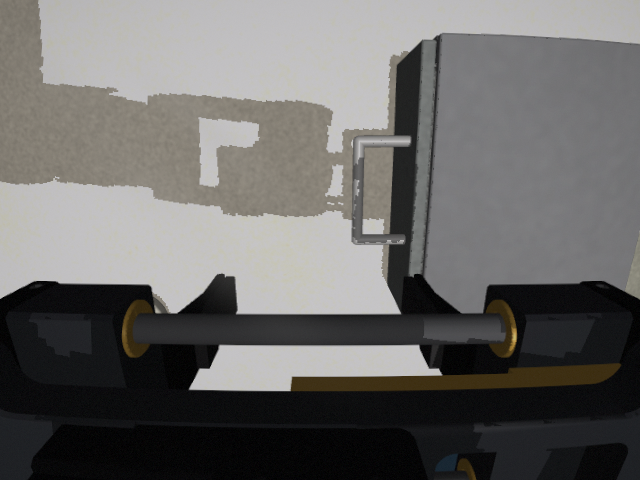

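In the wrist view the bar runs vertically at column 358, from row 140 to 240, and its centre is at (358, 190).

```bash
python3 - <<'E'
from h import *
d=grab('wrist');c=cast(d,[[358.5,140],[357,240]],75);print(c.round(1),c.mean(0),np.linalg.norm(c[0]-c[1]))
v=c[0]-c[1];print('bar yaw-90',np.arctan2(v[1],v[0])-np.pi/2)
go(*c.mean(0)[:2],75,1.757)
E
```

```text
[[594.9 266.4  75. ]
 [612.6 176.6  75. ]] [603.78682087 221.49352162  75.        ] 91.61278037128848
bar yaw-90 0.19448334684398394
tool d [ 30.9  36.5 165.7] turn -0.006 or 3.136 psi 1.751 grasp [573.4 184.6 240.7] q6 -0.05 t 3.35 F [-0.3 -0.5 -0.1] op 87.1
```

Converted, 50 mm is 0.8, 36 mm is 0.576, -0.01 rad / 4 = -0.0025.

```bash

python3 steer.py '[{"finger_gap":40,"d":[0.496,0.576,0],"spin":-0.0025},{"finger_gap":40,"d":[0,0,0.8]},{"finger_gap":40,"d":[0,0,0.4]},{"finger_gap":40},{"finger_gap":40}]' 20
python3 - <<'E'
from h import *
d=grab('wrist');go(603.3,222,75,1.761)
E
```

```text
time: 3.98
tcp_pos: [603.8, 221.7, 330.9]
tcp_rot: [1.997, 2.423, 0.003]
force: [0.5, -0.3, -0.1]
opening: 45.4
grip_force: 0.0
tool d [ 0.5 -0.8 92.4] turn 0.002 or -3.14 psi 1.763 grasp [604.4 221.7 167.4] q6 -0.01 t 4.03 F [-0.2 -0.7  0.3] op 43.3
```

Converted, 30 mm is 0.48, -1 mm is -0.016.

```bash

python3 steer.py '[{"finger_gap":40,"d":[0,-0.016,0.48]},{"finger_gap":40,"d":[0,0,0.48]},{"finger_gap":40,"d":[0,0,0.48]},{"finger_gap":40}]'
python3 steer.py '[{"finger_gap":0},{"finger_gap":0},{"finger_gap":0},{"finger_gap":0}]' 25
```

```text
time: 4.53
tcp_pos: [601.9, 221.2, 239.1]
tcp_rot: [-1.997, -2.423, 0.003]
force: [-0.3, -0.4, 0.4]
opening: 39.8
grip_force: 0.0
time: 5.03
tcp_pos: [602.2, 221.4, 240.5]
tcp_rot: [1.997, 2.425, 0.0]
force: [-0.9, -0.5, 3.8]
opening: 8.9
grip_force: 25.0
```

Converted, -20 mm is -0.32, -10 mm is -0.16.

```bash

python3 steer.py '[{"finger_gap":0,"d":[0,-0.16,0]},{"finger_gap":0,"d":[0,-0.32,0]},{"finger_gap":0,"d":[0,-0.32,0]},{"finger_gap":0,"d":[0,-0.32,0]},{"finger_gap":0,"d":[0,-0.32,0]}]'
python3 steer.py '[{"finger_gap":0,"d":[0,-0.32,0]},{"finger_gap":0,"d":[0,-0.32,0]},{"finger_gap":0,"d":[0,-0.192,0]},{"finger_gap":0,"d":[0,-0.08,0]},{"finger_gap":0}]'
python3 steer.py '[{"finger_gap":0,"d":[0,-0.032,0]},{"finger_gap":0}]'
```

```text
time: 5.65
tcp_pos: [514.0, 204.3, 240.5]
tcp_rot: [1.996, 2.423, 0.006]
force: [3.2, 2.0, 0.2]
opening: 9.2
grip_force: 25.0
time: 6.28
tcp_pos: [457.3, 193.3, 240.4]
tcp_rot: [-1.997, -2.424, 0.0]
force: [-1.7, 1.2, 8.1]
opening: 9.0
grip_force: 25.0
time: 6.52
tcp_pos: [456.2, 193.1, 240.5]
tcp_rot: [1.997, 2.424, 0.002]
force: [0.2, 2.1, 6.6]
opening: 8.7
grip_force: 25.0
```

```bash

python3 steer.py '[{"finger_gap":40},{"finger_gap":40},{"finger_gap":40,"d":[0,0,-0.64]},{"finger_gap":60,"d":[0,0,-0.88]},{"finger_gap":87,"d":[0,0,-0.88]}]'
python3 steer.py '[{"finger_gap":87,"d":[-0.8,0.48,-0.32]},{"finger_gap":87},{"finger_gap":87}]'
python3 - <<'E'
from h import *
d=grab('wrist','w2.png');t=grab('top');o,p,r=st();print(p,o['time'])
q=proj(t,[566,214,60])[0].astype(int);print(q)
c=t['frame'][q[1]-60:q[1]+60,q[0]-80:q[0]+80,::-1]
im=np.hstack([cv2.resize(d['frame'][:,:,::-1],(480,360)),cv2.resize(c,(320,240),interpolation=cv2.INTER_CUBIC)[:,:] if 0 else np.vstack([cv2.resize(c,(320,240),interpolation=cv2.INTER_CUBIC),np.zeros((120,320,3),np.uint8)])])
cv2.imwrite('pics/m2.png',im)
E
```

```text
time: 7.15
tcp_pos: [455.5, 192.6, 390.5]
tcp_rot: [-1.996, -2.424, 0.004]
force: [1.2, 0.7, -0.9]
opening: 51.2
grip_force: 0.0
time: 7.52
tcp_pos: [494.3, 149.2, 408.8]
tcp_rot: [-1.997, -2.422, 0.003]
force: [-0.1, 0.1, -0.1]
opening: 80.6
grip_force: 0.0
[493.86971542 149.83507517 408.42123967] 7.625
[179 248]
```

View pics/m2.png

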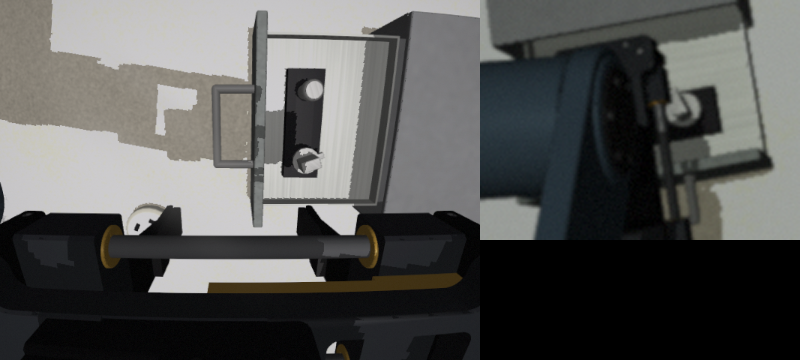

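The drawer is open. In the wrist picture the tanged shaft is at about (410, 211), the cabinet's -y hole, and the round-headed spindle is at about (416, 119). I'll zoom in for the tang's orientation.

```bash
python3 - <<'E'
import cv2
im=cv2.imread('pics/w2.png')[170:260,350:470]
im=cv2.convertScaleAbs(im,alpha=1.0)
cv2.imwrite('pics/z2.png',cv2.resize(im,None,fx=6.5,fy=6.5,interpolation=cv2.INTER_CUBIC))
E
```

```text
(no output)
```

View pics/z2.png

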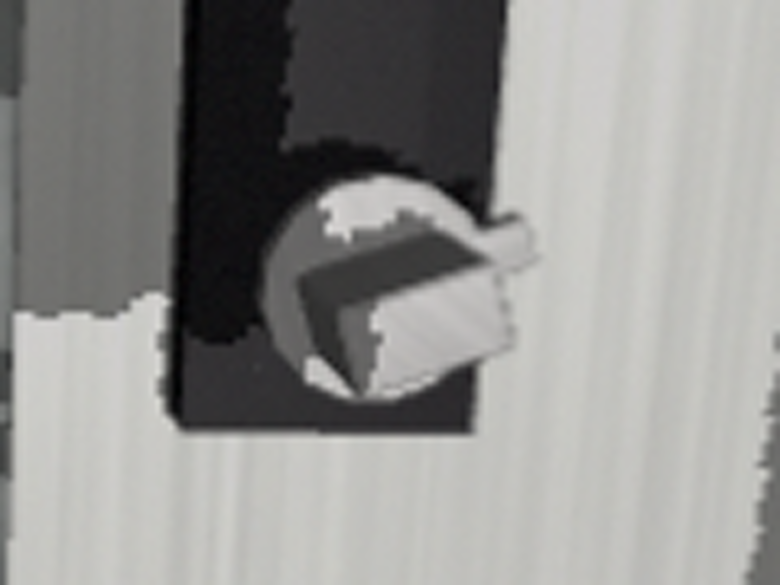

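The tang top's corners in the zoom are about (340, 308), (492, 262), (515, 345) and (362, 395). The collar tab is at (520, 240), so the key points along the tang towards the right of the image.

```bash
python3 - <<'E'
from h import *
d=grab('wrist')
z=np.array([[340,308],[492,262],[515,345],[362,395]]);px=z/6.5+[350,170]-0.42
c=cast(d,px,83);print(c.round(1),np.linalg.norm(np.diff(c[[0,1,2,3,0]],axis=0),axis=1).round(1))
v=c[1]-c[0]+c[2]-c[3];yaw=np.arctan2(v[1],v[0]);u=c[3]-c[0]+c[2]-c[1];print('centre',c.mean(0),'yaw',yaw,np.arctan2(u[1],u[0])+np.pi/2)
col=cast(d,np.array([[375,288]])/6.5+[350,170]-.42,55);print('collar',col)
tab=cast(d,np.array([[520,240]])/6.5+[350,170]-.42,55);print('tab',tab, np.arctan2(*(tab-c.mean(0))[0,1::-1]))
go(*c.mean(0)[:2],69,yaw)
hx=np.array([456.5,193.3]);e=np.array([np.cos(.19),np.sin(.19)]);f=np.array([-e[1],e[0]])
print('expected',hx+117*e-45*f,hx+105*e-45*f)
E
```

```text
[[566.9 173.   83. ]
 [586.4 183.6  83. ]
 [593.  172.7  83. ]
 [573.3 161.2  83. ]] [22.2 12.8 22.8 13.3]
centre [579.91088143 172.6208536   83.        ] yaw 0.5125517638731965 0.518859169469676
collar [[579.37400723 172.44692267  55.        ]]
tab [[599.47979341 184.13410173  55.        ]] 0.5318046796885753
tool d [  5.6  89.3 175.2] turn 1.252 or -1.89 psi 1.765 grasp [493.4 149.9 244.5] q6 -0.12 t 7.67 F [ 0.2 -0.  -0.3] op 85.5
expected [579.89314578 171.20630013] [568.10909496 168.93999339]
```

Everything agrees. The corner sizes are 22.5 x 13 mm, the tab direction matches, and the position fits the handle plus 117 mm. The fingertips reach 18 mm below the grasp point, so I'll grasp at z≈76 to stay clear of the collar.

Converted, 45 mm is 0.72, 44 mm is 0.704, 0.18 rad / 4 = 0.045.

```bash

python3 steer.py '[{"finger_gap":60,"d":[0.048,0.72,0]},{"finger_gap":60,"d":[0.048,0.704,0]},{"finger_gap":60,"spin":0.045},{"finger_gap":60,"spin":0.045},{"finger_gap":60,"spin":0.045}]'
python3 steer.py '[{"finger_gap":60,"spin":0.045},{"finger_gap":60,"spin":0.045},{"finger_gap":60,"spin":0.045},{"finger_gap":60,"spin":0.0425},{"finger_gap":60,"d":[0,0,0.64]}]'
python3 steer.py '[{"finger_gap":60,"d":[0,0,0.64]},{"finger_gap":60},{"finger_gap":60}]'
python3 - <<'E'
from h import *
go(579.9,172.4,76,.516)
E
```

```text
time: 8.3
tcp_pos: [580.6, 173.3, 408.4]
tcp_rot: [-2.574, -1.798, 0.004]
force: [0.4, 1.0, 0.2]
opening: 60.6
grip_force: 0.0
time: 8.93
tcp_pos: [581.9, 173.5, 371.5]
tcp_rot: [3.037, 0.799, 0.01]
force: [1.0, 0.6, 0.2]
opening: 59.9
grip_force: 0.0
time: 9.3
tcp_pos: [581.5, 173.0, 330.4]
tcp_rot: [3.038, 0.799, 0.001]
force: [0.3, -0.2, 0.4]
opening: 60.0
grip_force: 0.0
tool d [-1.7 -0.3 90.4] turn -0.001 or 3.14 psi 0.515 grasp [581.6 173.  166.4] q6 1.16 t 9.3 F [ 0.3 -0.2  0.4] op 60.0
```

Converted, 35 mm is 0.56, -1.5 mm is -0.024.

```bash

python3 steer.py '[{"finger_gap":60,"d":[-0.024,0,0.48]},{"finger_gap":60,"d":[0,0,0.56]},{"finger_gap":60,"d":[0,0,0.4]},{"finger_gap":60},{"finger_gap":0}]' 15
python3 steer.py '[{"finger_gap":0},{"finger_gap":0},{"finger_gap":0},{"finger_gap":0},{"finger_gap":0}]'
python3 - <<'E'
from h import *
go(579.9,172.4,76,.516)
E
```

```text
time: 9.93
tcp_pos: [580.9, 172.0, 241.7]
tcp_rot: [3.038, 0.798, 0.006]
force: [-0.2, -0.3, 0.8]
opening: 55.2
grip_force: 0.0
time: 10.55
tcp_pos: [580.0, 171.7, 239.8]
tcp_rot: [3.038, 0.798, 0.0]
force: [-1.5, -0.1, 1.8]
opening: 13.8
grip_force: 15.0
tool d [ 0.3 -0.6 -0.2] turn -0.002 or 3.139 psi 0.514 grasp [580.  171.7  75.8] q6 1.16 t 10.55 F [-1.5 -0.1  1.8] op 13.8
```

Converted, -55 mm is -0.88, -50 mm is -0.8.

```bash

python3 steer.py '[{"finger_gap":0},{"finger_gap":0,"d":[0,0,-0.32]},{"finger_gap":0,"d":[0,0,-0.8]},{"finger_gap":0,"d":[0,0,-0.88]},{"finger_gap":0,"d":[0,0,-0.72]}]' 40
python3 - <<'E'
from h import *
# aim: camera roughly over hub -> grasp ~100 mm short of hub along tool x (yaw -0.6)
go(527-70,-235+45,240,-.6)
E
```

```text
time: 11.18
tcp_pos: [579.8, 171.7, 411.5]
tcp_rot: [-3.039, -0.798, -0.001]
force: [0.8, -0.0, -2.1]
opening: 13.9
grip_force: 40.0
tool d [-284.8  254.7    7.3] turn 1.114 or -2.028 psi 0.514 grasp [579.9 171.8 247.5] q6 1.16 t 11.18 F [ 0.8 -0.  -2.1] op 13.9
```

Converted, -40 mm is -0.64, 36 mm is 0.576.

```bash

python3 steer.py '[{"finger_gap":0,"d":[-0.4,0.352,0]},{"finger_gap":0,"d":[-0.64,0.576,0]},{"finger_gap":0,"d":[-0.64,0.576,0]},{"finger_gap":0,"d":[-0.64,0.576,0]},{"finger_gap":0,"d":[-0.64,0.576,0]}]'
python3 steer.py '[{"finger_gap":0,"d":[-0.64,0.576,0]},{"finger_gap":0,"d":[-0.64,0.576,0]},{"finger_gap":0,"d":[-0.32,0.272,0]},{"finger_gap":0,"spin":0.0375},{"finger_gap":0,"spin":0.045}]'
python3 steer.py '[{"finger_gap":0,"spin":0.045},{"finger_gap":0,"spin":0.045},{"finger_gap":0,"spin":0.045},{"finger_gap":0,"spin":0.0375},{"finger_gap":0,"spin":0.0235}]'
python3 steer.py '[{"finger_gap":0},{"finger_gap":0}]'
python3 - <<'E'
from h import *
d=grab('wrist','w3.png');go(527,-235,76,-.6);print(proj(d,[527.3,-234.8,75]))
E
```

```text
time: 11.8
tcp_pos: [499.5, -65.1, 409.5]
tcp_rot: [-3.038, -0.799, 0.0]
force: [0.6, -0.4, -0.9]
opening: 13.8
grip_force: 40.0
time: 12.42
tcp_pos: [456.6, -190.9, 409.4]
tcp_rot: [-3.129, -0.277, 0.001]
force: [0.3, 0.1, -0.0]
opening: 13.4
grip_force: 40.0
time: 13.05
tcp_pos: [456.8, -190.3, 409.4]
tcp_rot: [-2.999, 0.934, 0.001]
force: [1.2, 0.1, -1.4]
opening: 13.6
grip_force: 40.0
time: 13.3
tcp_pos: [457.0, -190.3, 409.6]
tcp_rot: [-3.002, 0.927, 0.001]
force: [-0.3, 0.7, -1.2]
opening: 13.8
grip_force: 40.0
tool d [ 83.   -2.6 169.6] turn 0.001 or -3.141 psi -0.599 grasp [ 456.9 -190.3  245.6] q6 1.55 t 13.35 F [ 0.  -0.5 -1.1] op 13.8
[[315.4438203 135.2406896]]
```

View pics/w3.png

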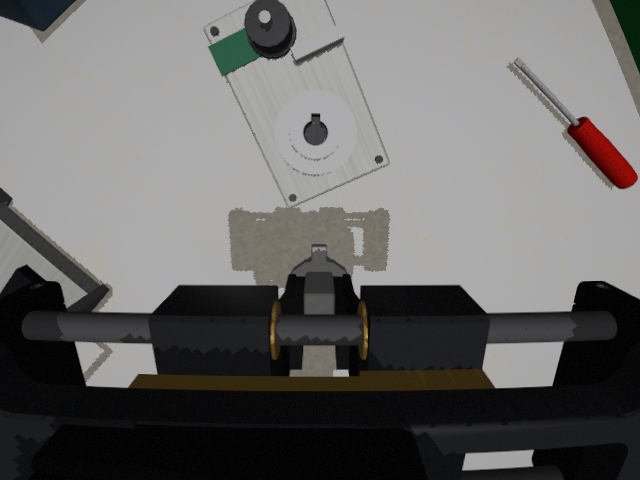

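The wrist view shows the bore at about (315, 132) with its keyway notch straight up at (316, 117), and the held shaft's tab at (319, 250). I'll measure the dark blob.

```bash
python3 - <<'E'
from h import *
d=grab('wrist');g=cv2.cvtColor(d['frame'],cv2.COLOR_RGB2GRAY)
x0,y0=285,100
c=g[y0:165,x0:345];m=(c<120).astype(np.uint8)
n,l,s,ce=cv2.connectedComponentsWithStats(m)
k=l[132-y0,315-x0] or 1+s[1:,4].argmax();print(s[k],ce[k]+[x0,y0])
b=(l==k).astype(np.uint8)
for r in b: print(''.join('#' if v else '.' for v in r)[10:50]) if r.any() else 0
cn=max(cv2.findContours(b,0,cv2.CHAIN_APPROX_NONE)[0],key=len).reshape(-1,2)+[x0,y0]
P=cast(d,cn,75)[:,:2]
# algebraic circle fit on bore contour, dropping the keyway by radius
Q=P
for i in range(6):
    A=np.c_[2*Q,np.ones(len(Q))];s_=np.linalg.lstsq(A,(Q**2).sum(1),rcond=None)[0];cc=s_[:2];r=np.sqrt(s_[2]+cc@cc)
    e=np.linalg.norm(P-cc,axis=1);Q=P[abs(e-r)<1.2]
print('bore',cc,'r',r,len(Q),len(P))
K=P[e>r+2.0];v=K.mean(0)-cc;print('keyway yaw',np.arctan2(v[1],v[0]),'max r',e.max(),len(K))
go(*cc,76,np.arctan2(v[1],v[0]))
E
```

```text
[ 18  13  25  32 562] [314.99288256 130.4252669 ]
.................########...............
................#########...............
................#########...............
................#########...............
................#########...............
................#########...............
................#########...............
................#########...............
...............###########..............
.............###############............
............#################...........
...........###################..........
..........#####################.........
..........#####################.........
.........#######################........
.........#######################........
.........#######################........
........#########################.......
........#########################.......
........#########################.......
........#########################.......
........#########################.......
........########################........
.........#######################........
.........#######################........
..........######################........
..........#####################.........
...........###################..........
...........###################..........
............#################...........
.............##############.............
...............###########..............
bore [ 529.76649679 -236.02485953] r 10.672032661675896 65 83
keyway yaw -0.6175095601797924 max r 16.6560211967612 16
tool d [ 85.9  -3.4 169.7] turn 0.018 or -3.123 psi -0.599 grasp [ 457.  -190.4  245.7] q6 1.55 t 13.4 F [-0.1  0.5 -1. ] op 13.6
```

```bash
python3 - <<'E'
from h import *
d=grab('wrist');o,p,r=st();m=r.as_matrix();g=p+164*m[:,2]
zt=g[2]-59+38
for a,b in[(25,-3.5),(25,3.5)]: 
    print(proj(d,[*(g+a*m[:,0]+b*m[:,1])[:2],zt]))
im=d['frame'][225:300,280:360,::-1]
cv2.imwrite('pics/z3.png',cv2.resize(im,None,fx=7,fy=7,interpolation=cv2.INTER_CUBIC))
E
```

```text
[[311.75151862 248.75559385]]
[[325.48354221 248.75623327]]
```

View pics/z3.png

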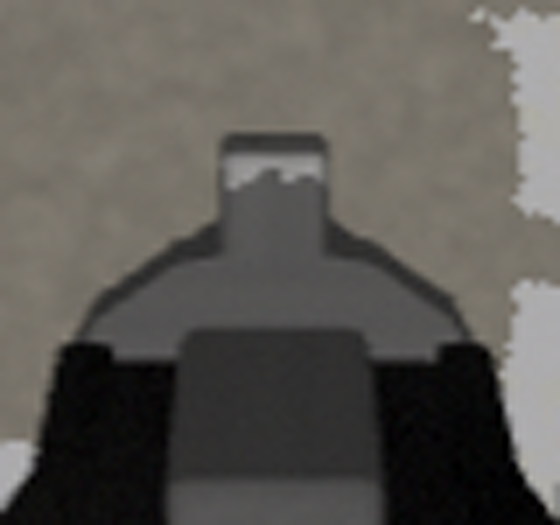

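The tab sits about 1.2 mm further along tool +x than predicted, and its lateral position matches. Aiming relative to the shaft gives dx≈84.7. Going there.

Converted, 42.7 mm is 0.6832, 42 mm is 0.672, 0.018 rad / 4 = 0.0045.

```bash

python3 steer.py '[{"finger_gap":0,"d":[0.672,-0.0272,0],"spin":0.0045},{"finger_gap":0,"d":[0.6832,-0.0272,0]},{"finger_gap":0,"d":[0,0,0.48]},{"finger_gap":0,"d":[0,0,0.64]},{"finger_gap":0,"d":[0,0,0.48]}]' 50
python3 steer.py '[{"finger_gap":0},{"finger_gap":0}]'
python3 - <<'E'
from h import *
go(528.8,-235.3,102,-.6175)
E
```

```text
time: 14.08
tcp_pos: [528.3, -235.9, 308.1]
tcp_rot: [-2.993, 0.955, 0.002]
force: [0.8, 0.3, -2.1]
opening: 13.6
grip_force: 50.0
time: 14.32
tcp_pos: [529.0, -236.5, 310.7]
tcp_rot: [2.992, -0.955, 0.003]
force: [-0.7, -0.1, -0.9]
opening: 13.7
grip_force: 50.0
tool d [-0.9 -0.8 44.7] turn -0.001 or 3.141 psi -0.618 grasp [ 529.2 -236.6  146.7] q6 1.58 t 14.32 F [-0.7 -0.1 -0.9] op 13.7
```

Converted, 8 mm is 0.128, 6 mm is 0.096.

```bash

python3 steer.py '[{"finger_gap":0,"d":[-0.008,-0.0112,0.128]},{"finger_gap":0,"d":[0,0,0.096]},{"finger_gap":0,"d":[0,0,0.08]},{"finger_gap":0,"d":[0,0,0.064]},{"finger_gap":0}]'
python3 - <<'E'
from h import *
go(528.8,-235.3,102,-.6175);o,p,r=st();print(o['moment'])
E
```

```text
time: 14.95
tcp_pos: [528.4, -235.2, 286.3]
tcp_rot: [-2.992, 0.956, 0.001]
force: [0.5, -0.4, -0.4]
opening: 13.8
grip_force: 50.0
tool d [ 0.4 -0.2 20.3] turn -0.001 or 3.141 psi -0.618 grasp [ 528.2 -235.1  122.3] q6 1.58 t 14.95 F [ 0.5 -0.4 -0.4] op 13.8
[ 0.08943807  0.03644069 -0.04130184]
```

Converted, 2 mm is 0.032.

```bash

python3 steer.py '[{"finger_gap":0,"d":[0,0,0.032]},{"finger_gap":0,"d":[0,0,0.032]},{"finger_gap":0,"d":[0,0,0.032]},{"finger_gap":0}]'
python3 - <<'E'
from h import *
go(528.8,-235.3,102,-.6175);o,p,r=st();print(o['moment'])
E
```

```text
time: 15.45
tcp_pos: [528.4, -235.2, 280.6]
tcp_rot: [-2.993, 0.956, 0.001]
force: [-0.1, 0.2, -1.5]
opening: 13.5
grip_force: 50.0
tool d [ 0.4 -0.1 14.6] turn -0.001 or 3.141 psi -0.618 grasp [ 528.3 -235.2  116.6] q6 1.58 t 15.45 F [-0.1  0.2 -1.5] op 13.5
[0.09188354 0.00895927 0.02596915]
```

No force at about 17 mm deep, so the key is in the keyway. I'll keep going against the ejector.

Converted, 3 mm is 0.048, 2 mm is 0.032.

```bash

python3 steer.py '[{"finger_gap":0,"d":[0,0,0.048]},{"finger_gap":0,"d":[0,0,0.032]},{"finger_gap":0,"d":[0,0,0.032]},{"finger_gap":0,"d":[0,0,0.032]},{"finger_gap":0}]' 60
python3 steer.py '[{"finger_gap":0,"d":[0,0,0.032]},{"finger_gap":0,"d":[0,0,0.032]},{"finger_gap":0,"d":[0,0,0.024]},{"finger_gap":0}]'
python3 - <<'E'
from h import *
go(528.8,-235.3,102,-.6175);o,p,r=st();print(o['moment'])
E
```

```text
time: 16.08
tcp_pos: [528.5, -235.2, 272.0]
tcp_rot: [2.993, -0.956, 0.0]
force: [-0.8, 0.2, 4.2]
opening: 13.7
grip_force: 60.0
time: 16.58
tcp_pos: [528.5, -235.3, 266.5]
tcp_rot: [2.993, -0.956, 0.0]
force: [-0.7, 0.7, 6.6]
opening: 13.5
grip_force: 60.0
tool d [ 0.2 -0.1  0.5] turn -0.001 or 3.141 psi -0.618 grasp [ 528.6 -235.3  102.5] q6 1.58 t 16.57 F [-0.7  0.7  6.6] op 13.5
[0.22233147 0.32829804 0.00184765]
```

Converted, 0.5 mm is 0.008.

```bash

python3 steer.py '[{"finger_gap":0,"d":[0,0,0.008]},{"finger_gap":0}]'|grep -E "pos|force"
python3 steer.py '[{"finger_gap":0,"d":[0,0,0.008]},{"finger_gap":0}]'|grep -E "pos|force"
python3 steer.py '[{"finger_gap":0,"d":[0,0,0.008]},{"finger_gap":0}]'|grep -E "pos|force"
```

```text
tcp_pos: [528.5, -235.3, 266.1]
force: [-1.1, 0.8, 6.4]
grip_force: 60.0
tcp_pos: [528.5, -235.3, 265.8]
force: [-1.8, 1.5, 6.9]
grip_force: 60.0
tcp_pos: [528.5, -235.2, 265.8]
force: [-3.2, 0.6, 10.6]
grip_force: 60.0
```

Converted, 0.5 mm is 0.008.

```bash

python3 steer.py '[{"finger_gap":0,"d":[0,0,0.008]},{"finger_gap":0,"d":[0,0,0.008]},{"finger_gap":0}]'|grep -E "pos|force"
python3 steer.py '[{"finger_gap":0,"d":[0,0,0.008]},{"finger_gap":0,"d":[0,0,0.008]},{"finger_gap":0},{"finger_gap":0}]'|grep -E "pos|force"
python3 - <<'E'
from h import *
go(528.8,-235.3,102,-.6175);o,p,r=st();print(o['moment'],r.as_matrix()[:,2]);
d=grab('wrist','w4.png');cv2.imwrite('pics/z4.png',cv2.resize(d['frame'][100:330,200:440,::-1],None,fx=2.5,fy=2.5,interpolation=cv2.INTER_CUBIC))
E
```

```text
tcp_pos: [528.5, -235.1, 265.7]
force: [-2.8, 1.9, 15.8]
grip_force: 60.0
tcp_pos: [528.5, -235.1, 265.7]
force: [-4.5, 4.2, 21.8]
grip_force: 60.0
tool d [ 0.4 -0.1 -0.3] turn -0.0 or 3.141 psi -0.618 grasp [ 528.6 -235.3  101.7] q6 1.58 t 18.2 F [-4.5  4.2 21.8] op 13.8
[ 0.57845012  1.04284036 -0.04277359] [ 8.56707960e-04 -8.76153841e-04 -9.99999249e-01]
```

View pics/z4.png

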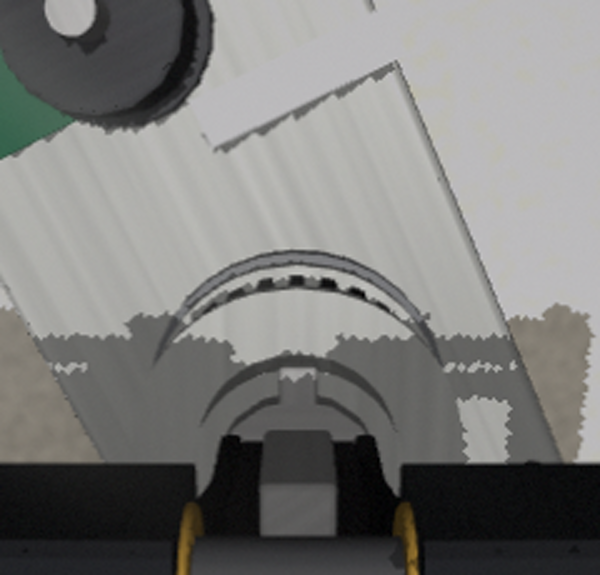

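The picture shows the collar and tab lying flat on the hub face around (297, 400). The TCP stopped at 265.7 mm, where about 266 was expected, and the force rose to 22 N on a hard stop, so the shaft is seated.

```bash
python3 -c "
from workcell import manip, camrig
print(manip.close_job())"
```

```text
the job is handed in; nothing more can be done
None
```

I handed the job in with the keyed shaft pushed home in the hub: collar on the hub face, gripper still holding at 60 N and pressing down with about 22 N; no pass/fail verdict came back.

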